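Set the seasonings on their coasters

TASK

Pick out the four seasonings on the worktop and stand each upright in the drip coaster of its own colour, flat on the coaster's floor inside the rim: the two red-capped spice jars on the red coasters (one on each, either way), the brown pepper mill on the brown coaster and the grey salt shaker on the grey coaster. Leave the food tin and the kitchen timer where they are.

Things in the scene. Friction and masses are not known exactly. Their poses are not given: they have to be found in the camera images.
- spice_jar_a: loose clear spice jar with a wide round red screw cap and a brown-red label, 45 mm across, 106 mm tall, about 0.11 kg; the cap (45 mm across) spans heights 85 to 106 mm, the jar below it is 42 mm across; stands upright; origin: centre of its underside, z up along its axis
- spice_jar_b: loose clear spice jar with a wide round red screw cap and a green label, 45 mm across, 106 mm tall, about 0.11 kg; the cap (45 mm across) spans heights 85 to 106 mm, the jar below it is 42 mm across; stands upright; origin: centre of its underside, z up along its axis
- pepper_mill: loose dark brown wooden pepper mill, 58 mm across at its foot, 150 mm tall, about 0.18 kg, stands upright; round head about 50 mm across at heights 109 to 139 mm (the place to grip it, it does not turn), a small metal knob on top of that; origin: centre of its underside, z up along its axis
- salt_shaker: loose grey salt shaker, glass body with grey contents and a narrower grey cap; 44 mm across, 90 mm tall, about 0.1 kg; the body goes up to 74 mm, the cap above it is about 34 mm across; stands upright; origin: centre of its underside, z up along its axis
- coaster_red_a: red round drip coaster with a raised rim, fixed to the worktop; outside 74 mm across and 10 mm tall, inside the rim 66 mm across, its inner floor 4 mm above the worktop, rim 6 mm above that floor; for one spice jar; the other red coaster is just like it; origin: centre of its underside, z up
- coaster_red_b: red round drip coaster with a raised rim, fixed to the worktop; outside 74 mm across and 10 mm tall, inside the rim 66 mm across, its inner floor 4 mm above the worktop, rim 6 mm above that floor; for one spice jar; the other red coaster is just like it; origin: centre of its underside, z up
- coaster_brown: dark brown wooden round drip coaster with a raised rim, fixed to the worktop; outside 88 mm across and 10 mm tall, inside the rim 80 mm across, its inner floor 4 mm above the worktop, rim 6 mm above that floor; for the pepper mill; origin: centre of its underside, z up
- coaster_grey: grey round drip coaster with a raised rim, fixed to the worktop; outside 70 mm across and 10 mm tall, inside the rim 62 mm across, its inner floor 4 mm above the worktop, rim 6 mm above that floor; for the salt shaker; origin: centre of its underside, z up
- tin: food tin with a green label, 75 mm across, 58 mm tall, loose; not a seasoning, to be left where it stands; origin: centre of its underside, z up
- timer: round kitchen timer, white below and teal above with a teal grip on top, 67 mm across, 57 mm tall, loose; to be left where it stands; origin: centre of its underside, z up
There are look-alikes about, which are no part of the job. Leave any green or yellow look-alike of the coaster_red_a alone.

How it is judged (in metres and radians):
At the end, for the whole second after the job is handed in: Pepper mill in the brown coaster, salt shaker in the grey, one spice jar in each red: each within 15 mm of the coaster's centre, its underside 1 to 7 mm above the coaster's, upright within 0.06 rad, at rest; tin and timer within 30 mm of their places (horizontal distance between pepper_mill and coaster_brown below 0.015 m and z of pepper_mill in the frame of coaster_brown between 0.001 and 0.007 m and horizontal distance between salt_shaker and coaster_grey below 0.015 m and z of salt_shaker in the frame of coaster_grey between 0.001 and 0.007 m and ((horizontal distance between spice_jar_a and coaster_red_a below 0.015 m and z of spice_jar_a in the frame of coaster_red_a between 0.001 and 0.007 m and horizontal distance between spice_jar_b and coaster_red_b below 0.015 m and z of spice_jar_b in the frame of coaster_red_b between 0.001 and 0.007 m) or (horizontal distance between spice_jar_a and coaster_red_b below 0.015 m and z of spice_jar_a in the frame of coaster_red_b between 0.001 and 0.007 m and horizontal distance between spice_jar_b and coaster_red_a below 0.015 m and z of spice_jar_b in the frame of coaster_red_a between 0.001 and 0.007 m)) and angle between each of spice_jar_a, spice_jar_b, pepper_mill, salt_shaker's own z axis and vertical below 0.06 rad and linear speed of each of spice_jar_a, spice_jar_b, pepper_mill, salt_shaker below 0.02 m/s and angular speed of each of spice_jar_a, spice_jar_b, pepper_mill, salt_shaker below 0.2 rad/s and distance of each of tin, timer from where it was at the start of the episode below 0.03 m); the robot touches nothing.
It fails at once if the food tin or the kitchen timer is pushed or carried more than 30 mm from its place (distance of any of tin, timer from where it was at the start of the episode above 0.03 m).
It also fails if it takes over 106 s, if anything falls off the work surface, if the arm or the gripper's body presses on something with over 40 N, if the wrist force passes 120 N, or if a joint passes its speed limit or range.

ROBOT

A 7-joint arm with a two-finger parallel gripper is mounted at the origin on the work surface; the furniture and walls round the work are solid. World frame = base frame: x ahead of the robot, y to its left, z up, the work surface at z = 0. Lengths are in mm, angles in degrees, forces in N, time in s.
With the tool pointing down it reaches from about 400 to 850 mm from the base axis. Payload 4.4 kg.
Tool frame: the origin (TCP) lies midway between the tips of the shut fingers; the grasp point (between the pads) lies 19 mm behind it; z points along the fingers, y is the line along which they close (so a half turn about z gives the same grasp; the last joint's range is limited). The gripper opens to 94 mm and grips with 3 to 60 N. Pads are 16 mm wide; open, the fingers measure 119 mm over their backs; the gripper's body (75 mm by 177 mm) begins 78 mm behind the grasp point.
Start: joints at [67.506, 36.005, 2.206, 86.941, -1.547, 57.084, -1.146], TCP at [208.688, -615.603, 205.478] pointing down, gripper open.
Joint ranges: [-175.42, 175.42], [-21.48, 121.26], [-71.46, 75.88], [10.55, 141.38], [-63.04, 243.04], [13.31, 113.54], [-168.57, 168.57]. Speed limits (degrees/s): [147.25, 147.25, 180, 180, 180, 180, 180].

INTERFACE

Orientations are given as a 3x3 rotation matrix whose columns are the frame's x, y, z axes.
In Python, from workcell import * gives the robot as it stands.
- The arm moves only by the shell command python3 -m creep 'ROWS' [FORCE]. ROWS is JSON, a list of rows, each an object of numbers: "tx", "ty", "tz": the shift along the tool's x, y, z in mm; "wx", "wy", "wz": the turn, a rotation vector about the tool's x, y, z in degrees; "gripper": the opening, from 0 (shut) to 1 (fully open). In form: [{"tx": .., "ty": .., "tz": .., "wx": .., "wy": .., "wz": .., "gripper": ..}, ...]. A call has 1 to 5 rows; each row is the pose to reach, as a shift and turn from the pose commanded when the call began, along the tool's axes at that moment; what a row does not reach only later rows make up. A row lasts 1/12 s, in which the tool goes at most 41.7 mm and 7.16 degrees, less where a joint would pass 70% of its speed; a pose out of reach is approached as far as the arm can. A call with a gripper value outside its range is refused whole. The fingers move at their own pace and stop on an object; FORCE is the grip in N (left out, the last holds). Time passes only in rows, so rows that repeat a pose let the fingers close. It gives the time, the measured TCP pose, the force, the opening and the grip force at its end, in the units of the state.
- get_state(): the state, without advancing time (a new reading comes with each control period).
- camera(name): name is "side" or "top"; returns the picture (480x640x3 uint8, red, green, blue); there is no depth.
- camera_info(name): a dict with "camera_matrix" (3x3 intrinsics, pixels), "xyz" and "orientation" of the camera in the world. Camera axes: x right, y up, looking along -z (the intrinsics and any distortion apply to the point x, -y, -z); pixel columns grow to the right and rows downward; lengths in mm; the calibration is good to about 2 mm. A picture is of the moment at which its call begins. camera_info takes no time and is no camera call.
- job_done(): hands the job in; it is judged then, once.
The state is a dict: "t": time; "joint_pos": joint angles; "dq": joint speeds; "tau": joint torques, N m; "position": TCP position; "tool_rot": TCP orientation; "wrist_force": force on the tool from outside, world axes, zero at the start; "moment": the same for the moment, N m; "gripper_width": opening from 0.0 (shut) to 1.0 (fully open); "grasp_force": force on a finger pad.
Only numpy, scipy, OpenCV 4.12 (cv2) and the standard library are available. Lean on these libraries where they do the work, as an engineer would, in place of code of your own. Each camera call takes 0.05 s, during which the arm holds its last target. There are 200 camera calls.

## Working session

There is one attempt and no reset: what is moved stays moved. The work goes in short steps, Python scripts to look and compute and a shell command to move; the robot and the scene stay as the last step left them, time stands still between calls to the robot, and variables do not carry over. Pictures are saved under pics/ and viewed, at most 14 in all, crops included, and the job is handed in when it is done.

```bash
mkdir -p pics; python3 - <<'E'
from workcell import *
import cv2
for n in("side","top"):
    im=camera(n); cv2.imwrite(f"pics/{n}0.png",im[:,:,::-1]); print(n,camera_info(n))
s=get_state(); print(s['t'],s['position'],s['tool_rot'],s['gripper_width'])
E
```

```text
side {'camera_matrix': array([[484.32386637,   0.        , 311.47653453],
       [  0.        , 484.32386637, 244.09931785],
       [  0.        ,   0.        ,   1.        ]]), 'xyz': array([163.56597509, 799.51522518, 683.5750017 ]), 'orientation': array([[-0.93151197,  0.20863506, -0.29792089],
       [-0.36363921, -0.55047307,  0.75149579],
       [-0.00720906,  0.80836304,  0.58864014]])}
top {'camera_matrix': array([[438.59263748,   0.        , 320.96422168],
       [  0.        , 438.59263748, 237.67410258],
       [  0.        ,   0.        ,   1.        ]]), 'xyz': array([415.68638327, -20.50154459, 982.64982634]), 'orientation': array([[-0.00687122,  0.99636213, -0.08494293],
       [-0.9999302 , -0.00766257, -0.00899368],
       [-0.00961185,  0.08487521,  0.99634523]])}
0.1 [ 208.50506543 -615.03855032  204.64665221] [[ 9.47048739e-01  3.21089295e-01 -5.91684078e-04]
 [ 3.21089835e-01 -9.47047439e-01  1.57069241e-03]
 [-5.60203735e-05 -1.67750601e-03 -9.99998591e-01]] 0.9983690573505585
```

View pics/top0.png

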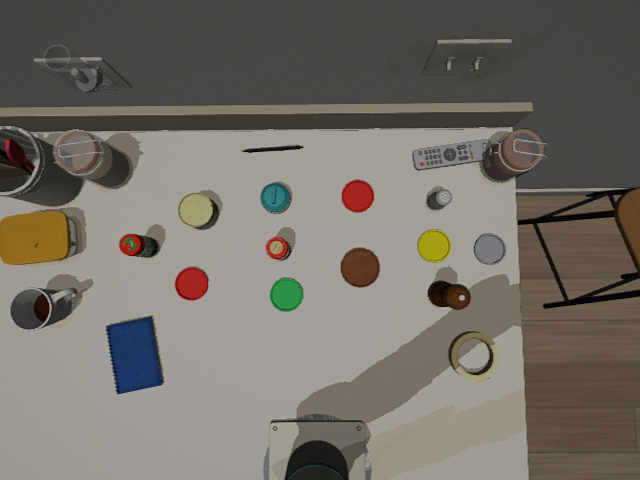

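View pics/side0.png

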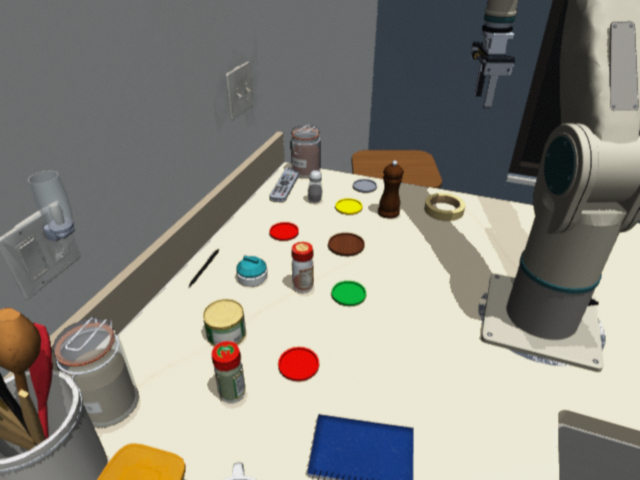

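The top view shows these candidates:
- **Red discs:** coasters at (358,196) and (192,284). The jar caps are also red, at (132,244) and (278,247).
- **Brown:** coaster at (360,267), mill at (457,297).
- **Grey:** coaster at (489,249), shaker at (440,199). The canisters and remote are not part of the job.
- **Leave alone:** yellow (434,246) and green (287,295) coasters, the ring (474,356), tin (198,210) and timer (276,198).

Next I'll measure positions and check the choices in a close crop.

```bash
cat > h.py <<'E'
import numpy as np, cv2
from workcell import *
def ray(n,uv):
    c=camera_info(n);d=np.linalg.inv(c['camera_matrix'])@[uv[0],uv[1],1]
    return np.array(c['xyz']),np.array(c['orientation'])@(d*[1,-1,-1])
def onz(n,uv,z):
    o,d=ray(n,uv);return (o+d*(z-o[2])/d[2]).round(1)
def tri(u1,u2):
    o,d=ray('top',u1);p,e=ray('side',u2)
    s=np.linalg.lstsq(np.c_[d,-e],p-o,rcond=None)[0];a,b=o+d*s[0],p+e*s[1]
    return ((a+b)/2).round(1),np.linalg.norm(a-b).round(1)
def blob(im,lo,hi,seed,r):
    h=cv2.cvtColor(im,cv2.COLOR_RGB2HSV)
    if lo[0]>hi[0]: m=cv2.inRange(h,np.array((0,)+lo[1:]),np.array(hi))|cv2.inRange(h,np.array(lo),np.array((180,)+hi[1:]))
    else: m=cv2.inRange(h,np.array(lo),np.array(hi))
    k=np.zeros_like(m);cv2.circle(k,seed,r,255,-1);m&=k
    cs,_=cv2.findContours(m,cv2.RETR_EXTERNAL,cv2.CHAIN_APPROX_NONE)
    c=cv2.convexHull(max(cs,key=cv2.contourArea));M=cv2.moments(c)
    return np.array([M['m10'],M['m01']])/M['m00'],cv2.boundingRect(c),c
E
python3 - <<'E'
from h import *
T=cv2.imread('pics/top0.png')[:,:,::-1].copy();S=cv2.imread('pics/side0.png')[:,:,::-1].copy()
R=((170,120,90),(8,255,255))
for nm,c,t,s,r in [('redA',R,(358,196),(284,231),24),('redB',R,(192,284),(299,363),28),
  ('brown',((0,90,30),(18,255,160)),(360,267),(346,244),26),('grey',((100,15,80),(130,90,220)),(489,249),(365,186),20),
  ('capA',R,(132,244),(227,352),20),('capB',R,(278,247),(302,250),18)]:
    a,ba,ca=blob(T,*c,t,r);b,bb,_=blob(S,*c,s,r)
    z=10 if nm[:3]!='cap' else 96
    e=[onz('top',p[0],z)for p in ca]; w=np.ptp(e,axis=0)
    print(nm,a.round(1),ba,b.round(1),bb,'onz',onz('top',a,z),onz('side',b,z),'size',w,'tri',tri(a,b))
A=cv2.resize(T[180:320,420:520],(400,560),interpolation=cv2.INTER_CUBIC)
B=cv2.resize(S[150:225,300:415],None,fx=3.4,fy=3.4,interpolation=cv2.INTER_CUBIC)
C=cv2.resize(S[235:410,205:320],None,fx=1.74,fy=1.74,interpolation=cv2.INTER_CUBIC)
o=np.zeros((562,792,3),np.uint8);o[:560,:400]=A;o[:B.shape[0],400:400+B.shape[1]]=B;o[256:256+C.shape[0],400:400+C.shape[1]]=C
cv2.imwrite('pics/crop0.png',o[:,:,::-1])
E
```

```text
redA [357.3 195.5] (342, 180, 32, 32) [283.6 230.8] (269, 222, 30, 19) onz [592.8 -93.9  10. ] [588.8 -87.7  10. ] size [70.6 69.8  0. ] tri (array([593. , -94.6,   4.7]), np.float64(1.7))
redB [191.1 283.4] (175, 267, 33, 34) [298.2 363.4] (278, 347, 41, 34) onz [399.2 276.4  10. ] [396.4 281.2  10. ] size [72.6 71.2  0. ] tri (array([398.6, 277.7,   5.2]), np.float64(1.1))
brown [359.6 267.1] (341, 248, 38, 39) [345.8 243.9] (328, 233, 36, 23) onz [432.6 -96.8  10. ] [429.  -90.1  10. ] size [84.  82.1  0. ] tri (array([432. , -97.5,   4.2]), np.float64(1.4))
 ** On entry to DLASCL parameter number  4 had an illegal value
 ** On entry to DLASCL parameter number  4 had an illegal value
 ** On entry to DLASCL parameter number  4 had an illegal value
 ** On entry to DLASCL parameter number  4 had an illegal value
 ** On entry to DLASCL parameter number  5 had an illegal value
 ** On entry to DLASCL parameter number  4 had an illegal valueh.py:19: RuntimeWarning: invalid value encountered in divide
  return np.array([M['m10'],M['m01']])/M['m00'],cv2.boundingRect(c),c
Traceback (most recent call last):
  File "h.py", line 10, in tri
    s=np.linalg.lstsq(np.c_[d,-e],p-o,rcond=None)[0];a,b=o+d*s[0],p+e*s[1]
      ~~~~~~~~~~~~~~~^^^^^^^^^^^^^^^^^^^^^^^^^^^^
numpy.linalg.LinAlgError: SVD did not converge in Linear Least Squares
```

```bash
python3 - <<'E'
from h import *
T=cv2.imread('pics/top0.png')[:,:,::-1].copy();S=cv2.imread('pics/side0.png')[:,:,::-1].copy()
for im,p in [(T,(489,249)),(S,(365,186)),(S,(380,190)),(T,(440,199)),(T,(446,197)),(T,(461,297)),(T,(455,292))]:
    print(p,cv2.cvtColor(im,cv2.COLOR_RGB2HSV)[p[1],p[0]])
R=((170,120,90),(8,255,255))
for nm,c,t,s,r in [('capA',R,(132,244),(227,352),17),('capB',R,(278,247),(302,250),16)]:
    a,ba,ca=blob(T,*c,t,r);b,bb,_=blob(S,*c,s,r)
    z=10 if nm[:3]!='cap' else 96
    e=[onz('top',p[0],z)for p in ca]; w=np.ptp(e,axis=0)
    print(nm,a.round(1),ba,b.round(1),bb,'onz',onz('top',a,z),onz('side',b,z),'size',w,'tri',tri(a,b))
A=cv2.resize(T[180:320,420:520],(400,560),interpolation=cv2.INTER_CUBIC)
B=cv2.resize(S[150:225,300:415],None,fx=3.4,fy=3.4,interpolation=cv2.INTER_CUBIC)
C=cv2.resize(S[235:410,205:320],None,fx=1.74,fy=1.74,interpolation=cv2.INTER_CUBIC)
o=np.zeros((562,792,3),np.uint8);o[:560,:400]=A;o[:B.shape[0],400:400+B.shape[1]]=B;o[256:256+C.shape[0],400:400+C.shape[1]]=C
cv2.imwrite('pics/crop0.png',o[:,:,::-1])
E
```

```text
(489, 249) [108  10 126]
(365, 186) [106  27 163]
(380, 190) [ 26  24 235]
(440, 199) [ 30   5 145]
(446, 197) [ 13  11 161]
(461, 297) [ 17  11 164]
(455, 292) [ 14 186  67]
capA [129.6 244.2] (119, 234, 22, 22) [226.  354.7] (212, 341, 28, 29) onz [481. 377.  96.] [479.2 372.2  96. ] size [42.8 43.1  0. ] tri (array([479.2, 374.8,  99.2]), np.float64(3.4))
capB [276.3 247.4] (266, 237, 22, 22) [302.6 250.8] (292, 242, 21, 20) onz [472.2  78.2  96. ] [469.4  77.3  96. ] size [42.7 42.6  0. ] tri (array([470.8,  77.7,  96.1]), np.float64(3.0))
```

View pics/crop0.png

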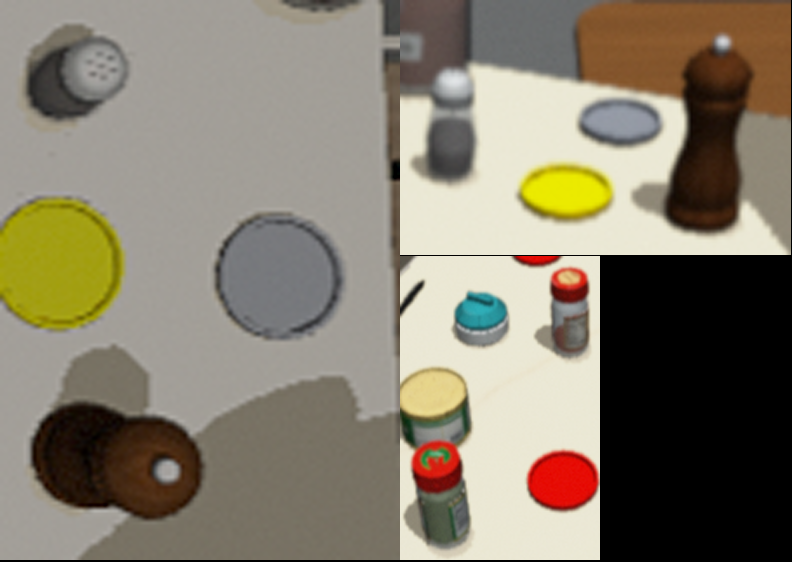

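The crop confirms the choices. The salt cap is at top (444,197) / side (315,173), the mill knob at (461,297) / (395,163), and the grey coaster at (489,249) / (365,186). Cap A (green label) is the front jar and cap B (brown-red label) is the middle one.

```bash
python3 - <<'E'
from h import *
for n,a,b,z in [('saltcap',(444.1,196.7),(315.2,173.2),88),('knob',(461.4,297.2),(394.7,162.6),146),('grey',(489.4,248.7),(364.4,185.5),9)]:
    print(n,onz('top',a,z),onz('side',b,z),tri(a,b))
print('head',onz('top',(457.9,296.4),126))
print('timer',onz('top',(275,198),40),'tin',onz('top',(197,209),58),'yellow',onz('top',(434,246),8), 'canister',onz('top',(508,165),50))
E
```

```text
saltcap [ 574.6 -266.4   88. ] [ 570.4 -257.6   88. ] (array([ 575.1, -268.3,   81.9]), np.float64(1.2))
knob [ 372.3 -277.2  146. ] [ 368.4 -274.3  146. ] (array([ 370.7, -278.3,  143.6]), np.float64(3.0))
grey [ 471.3 -384.7    9. ] [ 467.3 -377.6    9. ] (array([ 470.7, -387. ,    3.4]), np.float64(1.9))
head [ 372.8 -276.6  126. ]
timer [583.5  87.4  40. ] tin [558.  251.9  58. ] yellow [ 478.3 -262.7    8. ] canister [ 649.3 -416.4   50. ]
```

```bash
cat > go.py <<'E'
import sys
from h import *
s=get_state();R=np.array(s['tool_rot']);p=np.array(s['position'])
a=list(map(float,sys.argv[1:]))
print('t',round(s['t'],2),'pos',p.round(1),'q',np.round(s['joint_pos'],0),'w',round(s['gripper_width'],3),'F',np.round(s['wrist_force'],1),'grip',round(s['grasp_force'],1))
print('tilt',np.round(R[:2,2],4))
for i in range(0,len(a),3): print('tool shift',(R.T@(np.array(a[i:i+3])-p)).round(1))
E
python3 go.py 371 -277 205
```

```text
t 0.1 pos [ 208.5 -615.   204.6] q [68. 36.  2. 87. -2. 57. -1.] w 0.998 F [ 0.8  0.1 -0.1] grip 0.0
tilt [-0.0006  0.0016]
tool shift [ 2.624e+02 -2.680e+02  1.000e-01]
```

```bash
python3 -m creep '[{"tx":25,"ty":-25},{"tx":50,"ty":-51},{"tx":75,"ty":-77},{"tx":102,"ty":-104},{"tx":130,"ty":-132}]' 20
python3 -m creep '[{"tx":26,"ty":-27},{"tx":53,"ty":-54},{"tx":80,"ty":-82},{"tx":106,"ty":-109},{"tx":132,"ty":-136}]'
python3 -m creep '[{"tx":0},{"tx":0}]'; python3 go.py 371 -277 205
```

```text
t 0.1 pos [ 208.5 -615.   204.6] q [68. 36.  2. 87. -2. 57. -1.] w 0.998 F [ 0.8  0.1 -0.1] grip 0.0
tilt [-0.0006  0.0016]
tool shift [ 2.624e+02 -2.680e+02  1.000e-01]invalid input at $[0]: expected keys tx, ty, tz, wx, wy, wz, gripper
invalid input at $[0]: expected keys tx, ty, tz, wx, wy, wz, gripper
invalid input at $[0]: expected keys tx, ty, tz, wx, wy, wz, gripper
```

```bash
python3 -m creep '[{"tx":28,"ty":-28,"tz":0,"wx":0,"wy":0,"wz":0,"gripper":1},{"tx":55,"ty":-56,"tz":0,"wx":0,"wy":0,"wz":0,"gripper":1},{"tx":80,"ty":-82,"tz":0,"wx":0,"wy":0,"wz":0,"gripper":1},{"tx":106,"ty":-108,"tz":0,"wx":0,"wy":0,"wz":0,"gripper":1},{"tx":132,"ty":-135,"tz":0,"wx":0,"wy":0,"wz":0,"gripper":1}]' 20
python3 -m creep '[{"tx":28,"ty":-28,"tz":0,"wx":0,"wy":0,"wz":0,"gripper":1},{"tx":55,"ty":-56,"tz":0,"wx":0,"wy":0,"wz":0,"gripper":1},{"tx":80,"ty":-82,"tz":0,"wx":0,"wy":0,"wz":0,"gripper":1},{"tx":106,"ty":-108,"tz":0,"wx":0,"wy":0,"wz":0,"gripper":1},{"tx":130,"ty":-133,"tz":0,"wx":0,"wy":0,"wz":0,"gripper":1}]'
python3 -m creep '[{"tx":0,"ty":0,"tz":0,"wx":0,"wy":0,"wz":0,"gripper":1},{"tx":0,"ty":0,"tz":0,"wx":0,"wy":0,"wz":0,"gripper":1}]'; python3 go.py 371 -277 205
```

```text
t: 0.52
position: [290.7, -443.6, 205.2]
tool_rot: [[0.947, 0.321, -0.0], [0.321, -0.947, 0.0], [-0.0, -0.0, -1.0]]
wrist_force: [0.3, -0.1, 0.8]
gripper_width: 1.0
grasp_force: 0.0
t: 0.93
position: [371.3, -275.6, 205.4]
tool_rot: [[0.947, 0.321, -0.0], [0.321, -0.947, 0.0], [0.0, -0.0, -1.0]]
wrist_force: [1.4, -0.5, 0.2]
gripper_width: 0.998
grasp_force: 0.0
t: 1.1
position: [371.6, -275.8, 205.4]
tool_rot: [[0.946, 0.326, -0.0], [0.326, -0.946, 0.001], [0.0, -0.001, -1.0]]
wrist_force: [-0.4, -0.3, -0.2]
gripper_width: 1.0
grasp_force: 0.0
t 1.1 pos [ 371.6 -275.8  205.4] q [ 33.  21.   1. 116.  -0.  43. -38.] w 1.0 F [-0.4 -0.3 -0.2] grip 0.0
tilt [-0.0001  0.0006]
tool shift [-1.   0.9  0.4]
```

```bash
python3 -m creep '[{"tx":-1,"ty":1,"tz":25,"wx":0,"wy":0,"wz":0,"gripper":1},{"tx":-1,"ty":1,"tz":50,"wx":0,"wy":0,"wz":0,"gripper":1},{"tx":-1,"ty":1,"tz":75,"wx":0,"wy":0,"wz":0,"gripper":1},{"tx":-1,"ty":1,"tz":92,"wx":0,"wy":0,"wz":0,"gripper":1},{"tx":-1,"ty":1,"tz":100,"wx":0,"wy":0,"wz":0,"gripper":1}]' 20
python3 -m creep '[{"tx":0,"ty":0,"tz":0,"wx":0,"wy":0,"wz":0,"gripper":0.3},{"tx":0,"ty":0,"tz":0,"wx":0,"wy":0,"wz":0,"gripper":0.3},{"tx":0,"ty":0,"tz":0,"wx":0,"wy":0,"wz":0,"gripper":0.3},{"tx":0,"ty":0,"tz":0,"wx":0,"wy":0,"wz":0,"gripper":0.3},{"tx":0,"ty":0,"tz":0,"wx":0,"wy":0,"wz":0,"gripper":0.3}]' 20
python3 -m creep '[{"tx":0,"ty":0,"tz":0,"wx":0,"wy":0,"wz":0,"gripper":0.3},{"tx":0,"ty":0,"tz":0,"wx":0,"wy":0,"wz":0,"gripper":0.3},{"tx":0,"ty":0,"tz":0,"wx":0,"wy":0,"wz":0,"gripper":0.3},{"tx":0,"ty":0,"tz":0,"wx":0,"wy":0,"wz":0,"gripper":0.3},{"tx":0,"ty":0,"tz":0,"wx":0,"wy":0,"wz":0,"gripper":0.3}]' 20 >/dev/null; python3 go.py 371 -277 205
```

```text
t: 1.52
position: [368.0, -279.9, 103.4]
tool_rot: [[0.948, 0.318, -0.004], [0.318, -0.948, 0.001], [-0.003, -0.002, -1.0]]
wrist_force: [-0.1, -0.2, 0.4]
gripper_width: 1.001
grasp_force: 0.0
t: 1.93
position: [370.7, -279.5, 106.4]
tool_rot: [[0.947, 0.321, 0.002], [0.321, -0.947, -0.001], [0.001, 0.002, -1.0]]
wrist_force: [0.6, -0.2, 0.5]
gripper_width: 0.683
grasp_force: 0.0
t 2.35 pos [ 370.3 -278.9  105.8] q [ 33.  30.   0. 122.  -0.  28. -37.] w 0.501 F [0.2 1.8 5.4] grip 20.0
tilt [ 0.0004 -0.0001]
tool shift [  1.2  -1.5 -99.2]
```

```bash
python3 -m creep '[{"tx":0,"ty":0,"tz":-8,"wx":0,"wy":0,"wz":0,"gripper":0.3},{"tx":0,"ty":0,"tz":-18,"wx":0,"wy":0,"wz":0,"gripper":0.3},{"tx":0,"ty":0,"tz":-30,"wx":0,"wy":0,"wz":0,"gripper":0.3},{"tx":0,"ty":0,"tz":-45,"wx":0,"wy":0,"wz":0,"gripper":0.3},{"tx":0,"ty":0,"tz":-60,"wx":0,"wy":0,"wz":0,"gripper":0.3}]' 30 >/dev/null
python3 -m creep '[{"tx":0,"ty":0,"tz":0,"wx":0,"wy":0,"wz":0,"gripper":0.3},{"tx":0,"ty":0,"tz":0,"wx":0,"wy":0,"wz":0,"gripper":0.3},{"tx":0,"ty":0,"tz":0,"wx":0,"wy":0,"wz":0,"gripper":0.3}]' >/dev/null
python3 go.py 432 -97 166; python3 - <<'E'
from h import *
a=camera('side');b=camera('top')
o=np.vstack([cv2.resize(a[60:260,280:500],(660,600))[:299],])
cv2.imwrite('pics/m1.png',np.hstack([cv2.resize(a[80:240,340:480],(400,457)),cv2.resize(b[220:380,400:540],(400,457))])[:,:,::-1])
E
```

```text
t 3.02 pos [ 369.6 -278.6  164.9] q [ 33.  24.   0. 118.  -0.  37. -37.] w 0.499 F [-0.1  0.  -2.2] grip 30.0
tilt [-0.0009  0.0006]
tool shift [ 117.4 -152.    -1. ]
```

View pics/m1.png

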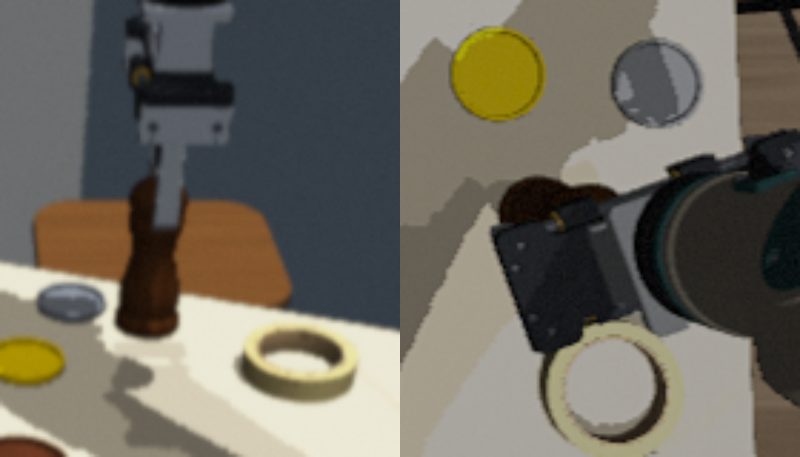

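The mill is held upright, with its foot clear of the table at about side px (392,190). I'll carry it over the brown coaster.

```bash
python3 -m creep '[{"tx":6,"ty":-8,"tz":0,"wx":0,"wy":0,"wz":0,"gripper":0.3},{"tx":18,"ty":-23,"tz":0,"wx":0,"wy":0,"wz":0,"gripper":0.3},{"tx":34,"ty":-44,"tz":0,"wx":0,"wy":0,"wz":0,"gripper":0.3},{"tx":51,"ty":-66,"tz":0,"wx":0,"wy":0,"wz":0,"gripper":0.3},{"tx":68,"ty":-88,"tz":0,"wx":0,"wy":0,"wz":0,"gripper":0.3}]' 30 >/dev/null
python3 -m creep '[{"tx":17,"ty":-22,"tz":0,"wx":0,"wy":0,"wz":0,"gripper":0.3},{"tx":32,"ty":-42,"tz":0,"wx":0,"wy":0,"wz":0,"gripper":0.3},{"tx":43,"ty":-56,"tz":0,"wx":0,"wy":0,"wz":0,"gripper":0.3},{"tx":48,"ty":-63,"tz":0,"wx":0,"wy":0,"wz":0,"gripper":0.3},{"tx":49,"ty":-64,"tz":0,"wx":0,"wy":0,"wz":0,"gripper":0.3}]' >/dev/null
python3 -m creep '[{"tx":0,"ty":0,"tz":20,"wx":0,"wy":0,"wz":0,"gripper":0.3},{"tx":0,"ty":0,"tz":35,"wx":0,"wy":0,"wz":0,"gripper":0.3},{"tx":0,"ty":0,"tz":40,"wx":0,"wy":0,"wz":0,"gripper":0.3},{"tx":0,"ty":0,"tz":40,"wx":0,"wy":0,"wz":0,"gripper":0.3}]' >/dev/null
python3 go.py 432 -97 109; python3 - <<'E'
from h import *
a=camera('side');cv2.imwrite('pics/m2.png',cv2.resize(a[120:280,260:420],(600,600))[:,:,::-1])
E
```

```text
t 4.28 pos [430.7 -98.3 124.4] q [  9.  27.   0. 124.  -0.  29. -62.] w 0.491 F [ 0.7 -0.  -2.5] grip 30.0
tilt [-0.0033  0.    ]
tool shift [ 1.7 -0.8 15.4]
```

View pics/m2.png

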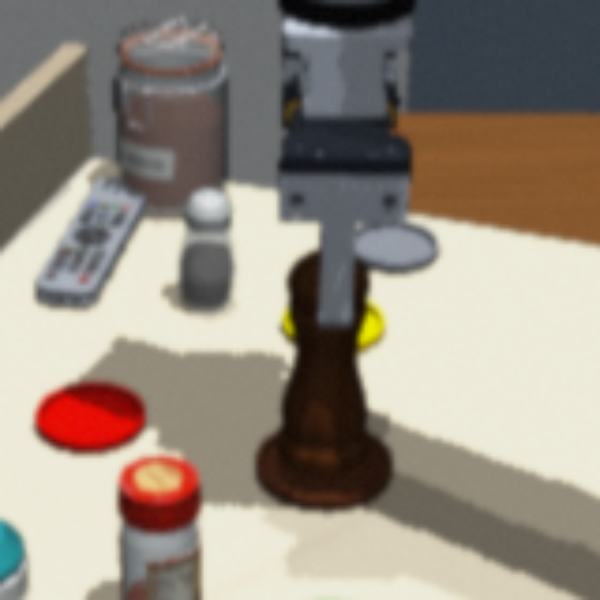

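The mill foot is centred over the brown coaster: foot columns 287–362 against a coaster centre at 324. I'll lower it.

```bash
python3 -m creep '[{"tx":1,"ty":-1,"tz":4,"wx":0,"wy":0,"wz":0,"gripper":0.3},{"tx":1,"ty":-1,"tz":7,"wx":0,"wy":0,"wz":0,"gripper":0.3},{"tx":1,"ty":-1,"tz":10,"wx":0,"wy":0,"wz":0,"gripper":0.3},{"tx":1,"ty":-1,"tz":12,"wx":0,"wy":0,"wz":0,"gripper":0.3},{"tx":1,"ty":-1,"tz":12,"wx":0,"wy":0,"wz":0,"gripper":0.3}]' 20
python3 -m creep '[{"tx":0,"ty":0,"tz":1,"wx":0,"wy":0,"wz":0,"gripper":0.3},{"tx":0,"ty":0,"tz":2,"wx":0,"wy":0,"wz":0,"gripper":0.3},{"tx":0,"ty":0,"tz":2,"wx":0,"wy":0,"wz":0,"gripper":0.3}]'
python3 go.py 432 -97 109
```

```text
t: 4.75
position: [432.7, -96.2, 113.3]
tool_rot: [[0.947, 0.321, -0.0], [0.321, -0.947, 0.0], [-0.0, -0.0, -1.0]]
wrist_force: [0.4, 1.2, -2.1]
gripper_width: 0.499
grasp_force: 20.0
t: 5.0
position: [432.8, -96.2, 111.4]
tool_rot: [[0.947, 0.321, -0.0], [0.321, -0.947, -0.0], [-0.0, 0.0, -1.0]]
wrist_force: [0.0, -0.9, -2.9]
gripper_width: 0.506
grasp_force: 20.0
t 5.0 pos [432.8 -96.2 111.4] q [  9.  29.   0. 124.  -0.  27. -62.] w 0.506 F [ 0.  -0.9 -2.9] grip 20.0
tilt [-0. -0.]
tool shift [-1.   0.5  2.4]
```

```bash
python3 -m creep '[{"tx":0,"ty":0,"tz":1,"wx":0,"wy":0,"wz":0,"gripper":0.3},{"tx":0,"ty":0,"tz":1,"wx":0,"wy":0,"wz":0,"gripper":0.3},{"tx":0,"ty":0,"tz":1,"wx":0,"wy":0,"wz":0,"gripper":0.3}]'|grep -E 'pos|force'
python3 -m creep '[{"tx":0,"ty":0,"tz":1,"wx":0,"wy":0,"wz":0,"gripper":0.3},{"tx":0,"ty":0,"tz":1,"wx":0,"wy":0,"wz":0,"gripper":0.3},{"tx":0,"ty":0,"tz":1,"wx":0,"wy":0,"wz":0,"gripper":0.3}]'|grep -E 'pos|force'

```

```text
position: [432.8, -96.2, 110.5]
wrist_force: [1.0, 0.2, -2.2]
grasp_force: 20.0
position: [433.1, -96.1, 109.9]
wrist_force: [-0.5, 0.9, 3.1]
grasp_force: 20.0
```

```bash
python3 -m creep '[{"tx":0,"ty":0,"tz":0,"wx":0,"wy":0,"wz":0,"gripper":0.6},{"tx":0,"ty":0,"tz":0,"wx":0,"wy":0,"wz":0,"gripper":0.7},{"tx":0,"ty":0,"tz":0,"wx":0,"wy":0,"wz":0,"gripper":1},{"tx":0,"ty":0,"tz":0,"wx":0,"wy":0,"wz":0,"gripper":1},{"tx":0,"ty":0,"tz":0,"wx":0,"wy":0,"wz":0,"gripper":1}]' >/dev/null
python3 -m creep '[{"tx":0,"ty":0,"tz":-5,"wx":0,"wy":0,"wz":0,"gripper":1},{"tx":0,"ty":0,"tz":-20,"wx":0,"wy":0,"wz":0,"gripper":1},{"tx":0,"ty":0,"tz":-40,"wx":0,"wy":0,"wz":0,"gripper":1},{"tx":0,"ty":0,"tz":-65,"wx":0,"wy":0,"wz":0,"gripper":1},{"tx":0,"ty":0,"tz":-75,"wx":0,"wy":0,"wz":0,"gripper":1}]' >/dev/null
python3 go.py 574.5 -267 185
```

```text
t 6.33 pos [434.1 -96.4 187.1] q [  9.  21.   0. 120.  -0.  39. -62.] w 0.999 F [ 0.7 -0.1 -0.3] grip 0.0
tilt [ 0.0036 -0.0006]
tool shift [ 78.3 206.6   2.7]
```

```bash
python3 -m creep '[{"tx":13,"ty":33,"tz":0,"wx":0,"wy":0,"wz":0,"gripper":1},{"tx":26,"ty":68,"tz":0,"wx":0,"wy":0,"wz":0,"gripper":1},{"tx":39,"ty":103,"tz":0,"wx":0,"wy":0,"wz":0,"gripper":1},{"tx":52,"ty":138,"tz":0,"wx":0,"wy":0,"wz":0,"gripper":1},{"tx":65,"ty":172,"tz":0,"wx":0,"wy":0,"wz":0,"gripper":1}]' >/dev/null
python3 -m creep '[{"tx":8,"ty":20,"tz":0,"wx":0,"wy":0,"wz":0,"gripper":1},{"tx":13,"ty":34,"tz":0,"wx":0,"wy":0,"wz":0,"gripper":1},{"tx":13,"ty":34,"tz":0,"wx":0,"wy":0,"wz":0,"gripper":1},{"tx":13,"ty":34,"tz":0,"wx":0,"wy":0,"wz":0,"gripper":1}]' >/dev/null
python3 go.py 574.5 -267 43;python3 - <<'E'
from h import *
a=camera('top');s=camera('side');cv2.imwrite('pics/m3.png',np.hstack([cv2.resize(a[150:310,320:520],(500,400)),cv2.resize(s[90:250,250:370],(300,400))])[:,:,::-1])
a,_,_=blob(s,(0,90,30),(18,255,160),(346,200),60)
E
```

```text
t 7.08 pos [ 572.2 -266.2  184.2] q [ 22.  36.   1.  91.  -1.  53. -48.] w 1.0 F [0.4 0.1 0.2] grip 0.0
tilt [-0.001   0.0006]
tool shift [  2.    1.6 141.2]
```

View pics/m3.png

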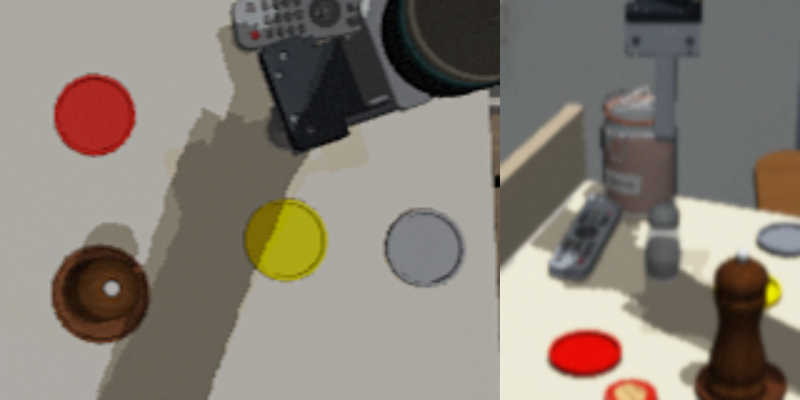

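The mill stands in the brown coaster with its knob at about top px (364,265). The gripper is above the salt shaker, finger column 665 against shaker column 663, so I'll descend.

```bash
python3 -c "
from h import *
print(onz('top',(364.2,264.9),147))"
python3 -m creep '[{"tx":1,"ty":1,"tz":30,"wx":0,"wy":0,"wz":0,"gripper":1},{"tx":2,"ty":1,"tz":60,"wx":0,"wy":0,"wz":0,"gripper":1},{"tx":2,"ty":1,"tz":80,"wx":0,"wy":0,"wz":0,"gripper":1},{"tx":2,"ty":1,"tz":90,"wx":0,"wy":0,"wz":0,"gripper":1},{"tx":2,"ty":1,"tz":95,"wx":0,"wy":0,"wz":0,"gripper":1}]' 15 | grep -E 'pos|wrist'
python3 -m creep '[{"tx":0,"ty":0,"tz":10,"wx":0,"wy":0,"wz":0,"gripper":1},{"tx":0,"ty":0,"tz":22,"wx":0,"wy":0,"wz":0,"gripper":1},{"tx":0,"ty":0,"tz":34,"wx":0,"wy":0,"wz":0,"gripper":1},{"tx":0,"ty":0,"tz":43,"wx":0,"wy":0,"wz":0,"gripper":1},{"tx":0,"ty":0,"tz":46,"wx":0,"wy":0,"wz":0,"gripper":1}]' 15 | grep -E 'pos|wrist'
python3 -m creep '[{"tx":0,"ty":0,"tz":0,"wx":0,"wy":0,"wz":0,"gripper":0.2},{"tx":0,"ty":0,"tz":0,"wx":0,"wy":0,"wz":0,"gripper":0.2},{"tx":0,"ty":0,"tz":0,"wx":0,"wy":0,"wz":0,"gripper":0.2},{"tx":0,"ty":0,"tz":0,"wx":0,"wy":0,"wz":0,"gripper":0.2},{"tx":0,"ty":0,"tz":0,"wx":0,"wy":0,"wz":0,"gripper":0.2}]' 15 | grep -E 'pos|wrist'
python3 -m creep '[{"tx":0,"ty":0,"tz":0,"wx":0,"wy":0,"wz":0,"gripper":0.2},{"tx":0,"ty":0,"tz":0,"wx":0,"wy":0,"wz":0,"gripper":0.2},{"tx":0,"ty":0,"tz":0,"wx":0,"wy":0,"wz":0,"gripper":0.2},{"tx":0,"ty":0,"tz":0,"wx":0,"wy":0,"wz":0,"gripper":0.2},{"tx":0,"ty":0,"tz":0,"wx":0,"wy":0,"wz":0,"gripper":0.2}]' 20 | grep -E 'pos|wrist'
python3 go.py 471 -386 100
```

```text
[434.4 -94.8 147. ]
position: [573.8, -265.0, 88.3]
wrist_force: [0.5, -0.1, 0.5]
position: [574.1, -266.1, 41.8]
wrist_force: [-0.7, 0.5, 0.1]
position: [575.4, -266.7, 44.1]
wrist_force: [0.1, -0.5, 0.4]
position: [575.1, -266.6, 43.5]
wrist_force: [0.1, 0.1, -0.1]
t 8.85 pos [ 575.1 -266.6   43.5] q [ 22.  46.   1.  97.  -1.  37. -48.] w 0.392 F [ 0.1  0.1 -0.1] grip 19.8
tilt [ 0.0002 -0.0001]
tool shift [-136.9   79.7  -56.5]
```

```bash
python3 -m creep '[{"tx":0,"ty":0,"tz":-6,"wx":0,"wy":0,"wz":0,"gripper":0.2},{"tx":0,"ty":0,"tz":-16,"wx":0,"wy":0,"wz":0,"gripper":0.2},{"tx":0,"ty":0,"tz":-30,"wx":0,"wy":0,"wz":0,"gripper":0.2},{"tx":0,"ty":0,"tz":-40,"wx":0,"wy":0,"wz":0,"gripper":0.2},{"tx":0,"ty":0,"tz":-45,"wx":0,"wy":0,"wz":0,"gripper":0.2}]' 20 >/dev/null
python3 -m creep '[{"tx":-8,"ty":5,"tz":0,"wx":0,"wy":0,"wz":0,"gripper":0.2},{"tx":-22,"ty":13,"tz":0,"wx":0,"wy":0,"wz":0,"gripper":0.2},{"tx":-38,"ty":22,"tz":0,"wx":0,"wy":0,"wz":0,"gripper":0.2},{"tx":-55,"ty":32,"tz":0,"wx":0,"wy":0,"wz":0,"gripper":0.2},{"tx":-73,"ty":42,"tz":0,"wx":0,"wy":0,"wz":0,"gripper":0.2}]' >/dev/null
python3 -m creep '[{"tx":-18,"ty":10,"tz":0,"wx":0,"wy":0,"wz":0,"gripper":0.2},{"tx":-36,"ty":21,"tz":0,"wx":0,"wy":0,"wz":0,"gripper":0.2},{"tx":-52,"ty":31,"tz":0,"wx":0,"wy":0,"wz":0,"gripper":0.2},{"tx":-61,"ty":36,"tz":0,"wx":0,"wy":0,"wz":0,"gripper":0.2},{"tx":-64,"ty":38,"tz":0,"wx":0,"wy":0,"wz":0,"gripper":0.2}]' >/dev/null
python3 -m creep '[{"tx":0,"ty":0,"tz":10,"wx":0,"wy":0,"wz":0,"gripper":0.2},{"tx":0,"ty":0,"tz":20,"wx":0,"wy":0,"wz":0,"gripper":0.2},{"tx":0,"ty":0,"tz":24,"wx":0,"wy":0,"wz":0,"gripper":0.2},{"tx":0,"ty":0,"tz":24,"wx":0,"wy":0,"wz":0,"gripper":0.2}]' >/dev/null
python3 go.py 471 -386 47;python3 - <<'E'
from h import *
s=camera('side');cv2.imwrite('pics/m4.png',cv2.resize(s[90:230,300:440],(600,600),interpolation=cv2.INTER_CUBIC)[:,:,::-1])
E
```

```text
t 10.43 pos [ 470.9 -384.    62.5] q [ 37.  43.  -1. 101.   1.  37. -35.] w 0.395 F [ 0.5  0.3 -1.1] grip 19.7
tilt [-0.0022  0.0028]
tool shift [-0.6  2.  15.5]
```

View pics/m4.png

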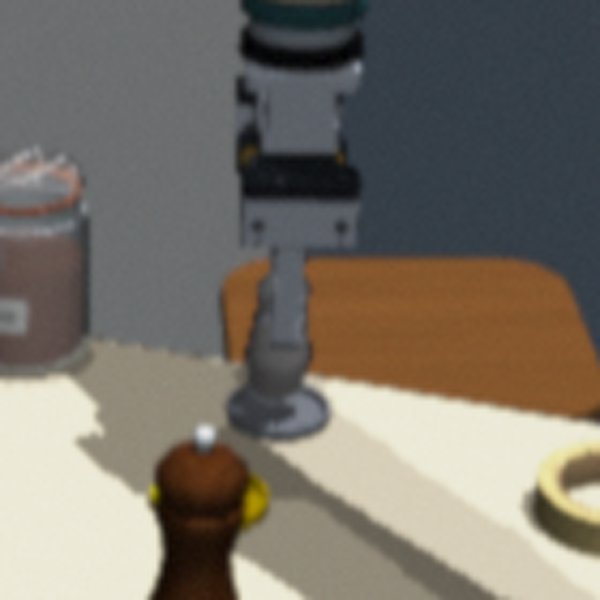

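The shaker (columns 248–308) is over the grey coaster, centred at 278. I'll lower it.

```bash
python3 -m creep '[{"tx":0,"ty":1,"tz":4,"wx":0,"wy":0,"wz":0,"gripper":0.2},{"tx":0,"ty":1,"tz":8,"wx":0,"wy":0,"wz":0,"gripper":0.2},{"tx":0,"ty":1,"tz":11,"wx":0,"wy":0,"wz":0,"gripper":0.2},{"tx":0,"ty":1,"tz":12,"wx":0,"wy":0,"wz":0,"gripper":0.2},{"tx":0,"ty":1,"tz":12,"wx":0,"wy":0,"wz":0,"gripper":0.2}]'|grep -E 'pos|force'
python3 -m creep '[{"tx":0,"ty":0,"tz":1,"wx":0,"wy":0,"wz":0,"gripper":0.2},{"tx":0,"ty":0,"tz":1,"wx":0,"wy":0,"wz":0,"gripper":0.2},{"tx":0,"ty":0,"tz":1,"wx":0,"wy":0,"wz":0,"gripper":0.2}]'|grep -E 'pos|force'

```

```text
position: [471.1, -387.0, 52.1]
wrist_force: [0.7, 0.1, -0.6]
grasp_force: 19.7
position: [471.3, -387.3, 51.6]
wrist_force: [-0.5, 0.2, -0.6]
grasp_force: 19.7
```

```bash
python3 -m creep '[{"tx":0,"ty":0,"tz":1,"wx":0,"wy":0,"wz":0,"gripper":0.2},{"tx":0,"ty":0,"tz":2,"wx":0,"wy":0,"wz":0,"gripper":0.2},{"tx":0,"ty":0,"tz":2,"wx":0,"wy":0,"wz":0,"gripper":0.2},{"tx":0,"ty":0,"tz":2,"wx":0,"wy":0,"wz":0,"gripper":0.2}]'|grep -E 'pos|force'
python3 -m creep '[{"tx":0,"ty":0,"tz":1,"wx":0,"wy":0,"wz":0,"gripper":0.2},{"tx":0,"ty":0,"tz":1,"wx":0,"wy":0,"wz":0,"gripper":0.2},{"tx":0,"ty":0,"tz":1,"wx":0,"wy":0,"wz":0,"gripper":0.2},{"tx":0,"ty":0,"tz":1,"wx":0,"wy":0,"wz":0,"gripper":0.2}]'|grep -E 'pos|force'
python3 -m creep '[{"tx":0,"ty":0,"tz":1,"wx":0,"wy":0,"wz":0,"gripper":0.2},{"tx":0,"ty":0,"tz":1,"wx":0,"wy":0,"wz":0,"gripper":0.2},{"tx":0,"ty":0,"tz":1,"wx":0,"wy":0,"wz":0,"gripper":0.2},{"tx":0,"ty":0,"tz":1,"wx":0,"wy":0,"wz":0,"gripper":0.2}]'|grep -E 'pos|force'

```

```text
position: [471.2, -387.2, 49.4]
wrist_force: [-0.2, 0.2, -1.2]
grasp_force: 19.7
position: [471.3, -387.3, 48.5]
wrist_force: [-0.3, -0.1, -0.8]
grasp_force: 19.7
position: [471.4, -387.3, 47.6]
wrist_force: [0.3, -0.4, -0.9]
grasp_force: 19.7
```

```bash
python3 -m creep '[{"tx":0,"ty":0,"tz":1,"wx":0,"wy":0,"wz":0,"gripper":0.2},{"tx":0,"ty":0,"tz":1,"wx":0,"wy":0,"wz":0,"gripper":0.2},{"tx":0,"ty":0,"tz":1,"wx":0,"wy":0,"wz":0,"gripper":0.2},{"tx":0,"ty":0,"tz":1,"wx":0,"wy":0,"wz":0,"gripper":0.2}]'|grep -E 'pos|force'
```

```text
position: [471.5, -387.4, 47.4]
wrist_force: [0.1, 0.8, 6.2]
grasp_force: 20.1
```

Contact with the coaster floor. I'll release, retreat, and work out the shift to jar B.

```bash
python3 -m creep '[{"tx":0,"ty":0,"tz":0,"wx":0,"wy":0,"wz":0,"gripper":0.5},{"tx":0,"ty":0,"tz":0,"wx":0,"wy":0,"wz":0,"gripper":0.6},{"tx":0,"ty":0,"tz":0,"wx":0,"wy":0,"wz":0,"gripper":0.9},{"tx":0,"ty":0,"tz":0,"wx":0,"wy":0,"wz":0,"gripper":1},{"tx":0,"ty":0,"tz":0,"wx":0,"wy":0,"wz":0,"gripper":1}]' >/dev/null
python3 -m creep '[{"tx":0,"ty":0,"tz":-5,"wx":0,"wy":0,"wz":0,"gripper":1},{"tx":0,"ty":0,"tz":-25,"wx":0,"wy":0,"wz":0,"gripper":1},{"tx":0,"ty":0,"tz":-60,"wx":0,"wy":0,"wz":0,"gripper":1},{"tx":0,"ty":0,"tz":-100,"wx":0,"wy":0,"wz":0,"gripper":1},{"tx":0,"ty":0,"tz":-138,"wx":0,"wy":0,"wz":0,"gripper":1}]' >/dev/null
python3 go.py 471.5 78 185
```

```text
t 13.32 pos [ 470.9 -387.   186.2] q [ 37.  34.  -1.  95.   0.  51. -35.] w 0.994 F [ 0.5 -0.   0.6] grip 0.0
tilt [-0.0006  0.0005]
tool shift [ 149.8 -440.2    1.4]
```

```bash
python3 -m creep '[{"tx":10,"ty":-30,"tz":0,"wx":0,"wy":0,"wz":0,"gripper":1},{"tx":22,"ty":-65,"tz":0,"wx":0,"wy":0,"wz":0,"gripper":1},{"tx":34,"ty":-100,"tz":0,"wx":0,"wy":0,"wz":0,"gripper":1},{"tx":46,"ty":-135,"tz":0,"wx":0,"wy":0,"wz":0,"gripper":1},{"tx":58,"ty":-170,"tz":0,"wx":0,"wy":0,"wz":0,"gripper":1}]' >/dev/null
python3 -m creep '[{"tx":12,"ty":-35,"tz":0,"wx":0,"wy":0,"wz":0,"gripper":1},{"tx":24,"ty":-70,"tz":0,"wx":0,"wy":0,"wz":0,"gripper":1},{"tx":36,"ty":-105,"tz":0,"wx":0,"wy":0,"wz":0,"gripper":1},{"tx":48,"ty":-140,"tz":0,"wx":0,"wy":0,"wz":0,"gripper":1},{"tx":60,"ty":-175,"tz":0,"wx":0,"wy":0,"wz":0,"gripper":1}]' >/dev/null
python3 -m creep '[{"tx":12,"ty":-35,"tz":0,"wx":0,"wy":0,"wz":0,"gripper":1},{"tx":22,"ty":-65,"tz":0,"wx":0,"wy":0,"wz":0,"gripper":1},{"tx":32,"ty":-95,"tz":0,"wx":0,"wy":0,"wz":0,"gripper":1},{"tx":32,"ty":-95,"tz":0,"wx":0,"wy":0,"wz":0,"gripper":1},{"tx":32,"ty":-95,"tz":0,"wx":0,"wy":0,"wz":0,"gripper":1}]' >/dev/null
python3 go.py 471.5 78 76;python3 - <<'E'
from h import *
s=camera('side');t=camera('top');cv2.imwrite('pics/m5.png',np.hstack([cv2.resize(s[130:300,230:410],(424,400)),cv2.resize(t[170:330,340:500],(376,400))])[:,:,::-1])
E
```

```text
t 14.57 pos [472.   79.6 184.8] q [-12.  24.  -2. 115.   1.  41. -85.] w 1.003 F [ 0.1 -0.7  0.5] grip 0.0
tilt [0.0004 0.0005]
tool shift [ -1.1   1.4 108.8]
```

View pics/m5.png

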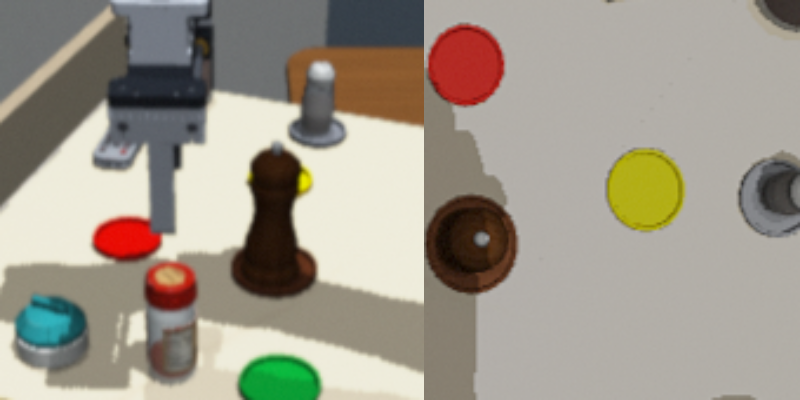

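The mill and salt shaker both stand in their coasters. The fingers are over jar B, finger column 163 against cap column 170. I'll descend onto the cap.

```bash
python3 -m creep '[{"tx":-1,"ty":1,"tz":30,"wx":0,"wy":0,"wz":0,"gripper":1},{"tx":-1,"ty":1,"tz":62,"wx":0,"wy":0,"wz":0,"gripper":1},{"tx":-1,"ty":1,"tz":90,"wx":0,"wy":0,"wz":0,"gripper":1},{"tx":-1,"ty":1,"tz":104,"wx":0,"wy":0,"wz":0,"gripper":1},{"tx":-1,"ty":1,"tz":109,"wx":0,"wy":0,"wz":0,"gripper":1}]' 20 | grep -E 'pos|wrist'
python3 -m creep '[{"tx":0,"ty":0,"tz":0,"wx":0,"wy":0,"wz":0,"gripper":0.2},{"tx":0,"ty":0,"tz":0,"wx":0,"wy":0,"wz":0,"gripper":0.2},{"tx":0,"ty":0,"tz":0,"wx":0,"wy":0,"wz":0,"gripper":0.2},{"tx":0,"ty":0,"tz":0,"wx":0,"wy":0,"wz":0,"gripper":0.2},{"tx":0,"ty":0,"tz":0,"wx":0,"wy":0,"wz":0,"gripper":0.2}]' >/dev/null
python3 -m creep '[{"tx":0,"ty":0,"tz":0,"wx":0,"wy":0,"wz":0,"gripper":0.2},{"tx":0,"ty":0,"tz":0,"wx":0,"wy":0,"wz":0,"gripper":0.2},{"tx":0,"ty":0,"tz":0,"wx":0,"wy":0,"wz":0,"gripper":0.2},{"tx":0,"ty":0,"tz":0,"wx":0,"wy":0,"wz":0,"gripper":0.2},{"tx":0,"ty":0,"tz":0,"wx":0,"wy":0,"wz":0,"gripper":0.2}]'  | grep -E 'pos|force|wid'
python3 -m creep '[{"tx":0,"ty":0,"tz":-6,"wx":0,"wy":0,"wz":0,"gripper":0.2},{"tx":0,"ty":0,"tz":-16,"wx":0,"wy":0,"wz":0,"gripper":0.2},{"tx":0,"ty":0,"tz":-28,"wx":0,"wy":0,"wz":0,"gripper":0.2},{"tx":0,"ty":0,"tz":-38,"wx":0,"wy":0,"wz":0,"gripper":0.2},{"tx":0,"ty":0,"tz":-45,"wx":0,"wy":0,"wz":0,"gripper":0.2}]' 25 >/dev/null
python3 go.py 593 -94.5 121
```

```text
position: [469.9, 73.9, 73.4]
wrist_force: [-0.3, -0.3, 0.8]
position: [471.7, 76.5, 75.7]
wrist_force: [-0.2, -0.5, 3.3]
gripper_width: 0.472
grasp_force: 20.0
t 16.33 pos [471.6  76.4 121.4] q [-11.  30.  -2. 119.   2.  32. -86.] w 0.469 F [ 0.7  0.3 -1.4] grip 25.0
tilt [0.0005 0.0001]
tool shift [ 60.2 200.8   0.5]
```

```bash
python3 -m creep '[{"tx":2,"ty":8,"tz":0,"wx":0,"wy":0,"wz":0,"gripper":0.2},{"tx":7,"ty":24,"tz":0,"wx":0,"wy":0,"wz":0,"gripper":0.2},{"tx":14,"ty":46,"tz":0,"wx":0,"wy":0,"wz":0,"gripper":0.2},{"tx":21,"ty":70,"tz":0,"wx":0,"wy":0,"wz":0,"gripper":0.2},{"tx":28,"ty":94,"tz":0,"wx":0,"wy":0,"wz":0,"gripper":0.2}]' >/dev/null
python3 -m creep '[{"tx":7,"ty":24,"tz":0,"wx":0,"wy":0,"wz":0,"gripper":0.2},{"tx":14,"ty":48,"tz":0,"wx":0,"wy":0,"wz":0,"gripper":0.2},{"tx":21,"ty":70,"tz":0,"wx":0,"wy":0,"wz":0,"gripper":0.2},{"tx":27,"ty":88,"tz":0,"wx":0,"wy":0,"wz":0,"gripper":0.2},{"tx":31,"ty":101,"tz":0,"wx":0,"wy":0,"wz":0,"gripper":0.2}]' >/dev/null
python3 -m creep '[{"tx":1,"ty":5,"tz":5,"wx":0,"wy":0,"wz":0,"gripper":0.2},{"tx":1,"ty":6,"tz":15,"wx":0,"wy":0,"wz":0,"gripper":0.2},{"tx":1,"ty":6,"tz":24,"wx":0,"wy":0,"wz":0,"gripper":0.2},{"tx":1,"ty":6,"tz":25,"wx":0,"wy":0,"wz":0,"gripper":0.2},{"tx":1,"ty":6,"tz":25,"wx":0,"wy":0,"wz":0,"gripper":0.2}]' >/dev/null
python3 go.py 593 -94.5 80;python3 - <<'E'
from h import *
s=camera('side');cv2.imwrite('pics/m6.png',cv2.resize(s[130:260,230:360],(500,500))[:,:,::-1])
E
```

```text
t 17.58 pos [591.2 -93.3  94. ] q [  8.  40.  -3. 101.   3.  40. -68.] w 0.47 F [-1.  -0.1 -0.5] grip 25.0
tilt [-0.0034  0.001 ]
tool shift [ 1.4  1.7 14. ]
```

View pics/m6.png

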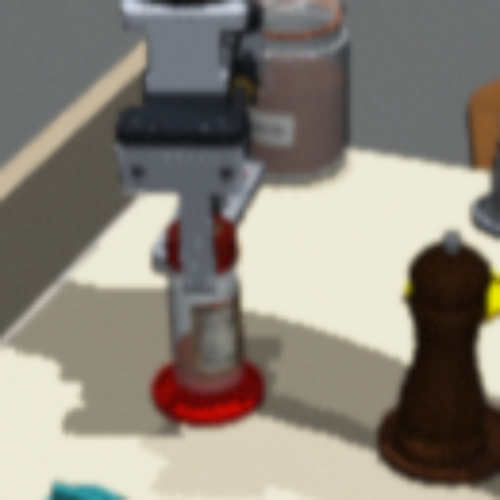

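Jar B is centred over the red coaster: jar columns 172–244 against a coaster centre at 208. I'll lower it.

```bash
python3 -m creep '[{"tx":1,"ty":1,"tz":5,"wx":0,"wy":0,"wz":0,"gripper":0.2},{"tx":1,"ty":1,"tz":10,"wx":0,"wy":0,"wz":0,"gripper":0.2},{"tx":1,"ty":1,"tz":14,"wx":0,"wy":0,"wz":0,"gripper":0.2},{"tx":1,"ty":1,"tz":14,"wx":0,"wy":0,"wz":0,"gripper":0.2},{"tx":1,"ty":1,"tz":14,"wx":0,"wy":0,"wz":0,"gripper":0.2}]'|grep -E 'pos|force'
python3 -m creep '[{"tx":0,"ty":0,"tz":1,"wx":0,"wy":0,"wz":0,"gripper":0.2},{"tx":0,"ty":0,"tz":1,"wx":0,"wy":0,"wz":0,"gripper":0.2},{"tx":0,"ty":0,"tz":1,"wx":0,"wy":0,"wz":0,"gripper":0.2}]'|grep -E 'pos|force'

```

```text
position: [593.8, -95.2, 81.2]
wrist_force: [-0.5, -0.0, -2.0]
grasp_force: 25.0
position: [594.2, -95.4, 80.6]
wrist_force: [0.4, -0.0, -0.6]
grasp_force: 25.0
```

```bash
python3 -m creep '[{"tx":0,"ty":0,"tz":1,"wx":0,"wy":0,"wz":0,"gripper":0.2},{"tx":0,"ty":0,"tz":1,"wx":0,"wy":0,"wz":0,"gripper":0.2},{"tx":0,"ty":0,"tz":1,"wx":0,"wy":0,"wz":0,"gripper":0.2},{"tx":0,"ty":0,"tz":1,"wx":0,"wy":0,"wz":0,"gripper":0.2}]'|grep -E 'pos|force'
```

```text
position: [594.4, -95.4, 79.8]
wrist_force: [-0.4, 1.1, 1.1]
grasp_force: 25.0
```

```bash
python3 -m creep '[{"tx":0,"ty":0,"tz":0,"wx":0,"wy":0,"wz":0,"gripper":0.5},{"tx":0,"ty":0,"tz":0,"wx":0,"wy":0,"wz":0,"gripper":0.6},{"tx":0,"ty":0,"tz":0,"wx":0,"wy":0,"wz":0,"gripper":0.9},{"tx":0,"ty":0,"tz":0,"wx":0,"wy":0,"wz":0,"gripper":1},{"tx":0,"ty":0,"tz":0,"wx":0,"wy":0,"wz":0,"gripper":1}]' | grep wid
python3 -m creep '[{"tx":0,"ty":0,"tz":-5,"wx":0,"wy":0,"wz":0,"gripper":1},{"tx":0,"ty":0,"tz":-25,"wx":0,"wy":0,"wz":0,"gripper":1},{"tx":0,"ty":0,"tz":-50,"wx":0,"wy":0,"wz":0,"gripper":1},{"tx":0,"ty":0,"tz":-75,"wx":0,"wy":0,"wz":0,"gripper":1},{"tx":0,"ty":0,"tz":-95,"wx":0,"wy":0,"wz":0,"gripper":1}]' >/dev/null
python3 go.py 480 375.5 175
```

```text
gripper_width: 0.747
t 19.47 pos [594.6 -95.4 176.6] q [  8.  34.  -3.  97.   2.  49. -67.] w 0.999 F [ 0.4  0.3 -0.5] grip 0.0
tilt [ 0.0016 -0.0002]
tool shift [  42.6 -482.8    1.3]
```

```bash
python3 -m creep '[{"tx":3,"ty":-35,"tz":0,"wx":0,"wy":0,"wz":0,"gripper":1},{"tx":6,"ty":-70,"tz":0,"wx":0,"wy":0,"wz":0,"gripper":1},{"tx":9,"ty":-105,"tz":0,"wx":0,"wy":0,"wz":0,"gripper":1},{"tx":12,"ty":-140,"tz":0,"wx":0,"wy":0,"wz":0,"gripper":1},{"tx":15,"ty":-175,"tz":0,"wx":0,"wy":0,"wz":0,"gripper":1}]' >/dev/null
python3 -m creep '[{"tx":3,"ty":-35,"tz":0,"wx":0,"wy":0,"wz":0,"gripper":1},{"tx":6,"ty":-70,"tz":0,"wx":0,"wy":0,"wz":0,"gripper":1},{"tx":9,"ty":-105,"tz":0,"wx":0,"wy":0,"wz":0,"gripper":1},{"tx":12,"ty":-140,"tz":0,"wx":0,"wy":0,"wz":0,"gripper":1},{"tx":15,"ty":-175,"tz":0,"wx":0,"wy":0,"wz":0,"gripper":1}]' >/dev/null
python3 -m creep '[{"tx":3,"ty":-35,"tz":0,"wx":0,"wy":0,"wz":0,"gripper":1},{"tx":7,"ty":-70,"tz":0,"wx":0,"wy":0,"wz":0,"gripper":1},{"tx":10,"ty":-105,"tz":0,"wx":0,"wy":0,"wz":0,"gripper":1},{"tx":12,"ty":-133,"tz":0,"wx":0,"wy":0,"wz":0,"gripper":1},{"tx":12,"ty":-133,"tz":0,"wx":0,"wy":0,"wz":0,"gripper":1}]' >/dev/null
python3 -m creep '[{"tx":0,"ty":0,"tz":0,"wx":0,"wy":0,"wz":0,"gripper":1},{"tx":0,"ty":0,"tz":0,"wx":0,"wy":0,"wz":0,"gripper":1}]' >/dev/null
python3 go.py 480 375.5 76;python3 - <<'E'
from h import *
s=camera('side');t=camera('top');cv2.imwrite('pics/m7.png',np.hstack([cv2.resize(s[180:430,160:380],(440,500)),cv2.resize(t[170:310,80:180],(357,500))])[:,:,::-1])
E
```

```text
t 20.88 pos [479.1 374.5 174.6] q [ -39.   34.   -3.   96.    2.   50. -114.] w 0.997 F [-0.4 -0.9  0.3] grip 0.0
tilt [ 0.0003 -0.0012]
tool shift [ 1.2 -0.8 98.6]
```

View pics/m7.png

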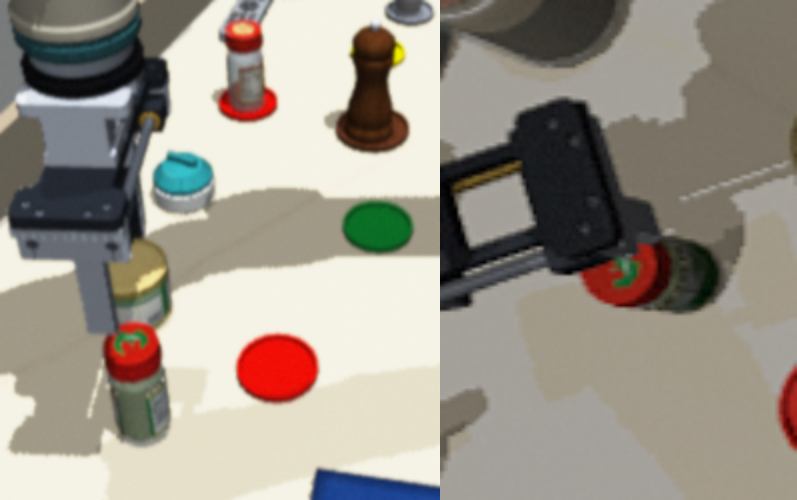

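Jar B is on its red coaster. The fingers are above jar A (cap at top px (131,246)). I'll check the alignment numerically by projecting known points.

```bash
python3 - <<'E'
from h import *
def pr(n,p):
    c=camera_info(n);q=np.array(c['orientation']).T@(np.array(p)-c['xyz']);k=c['camera_matrix']@(q*[1,-1,-1]);return (k[:2]/k[2]).round(1)
for p in [(479-17,374.5+49,174.6),(480,375.5,106)]:
    for n,o,f in[('side',(160,180),2),('top',(80,170),3.57)]: q=pr(n,p);print(p,n,q,((q-o)*f).round())
E
```

```text
(462, 423.5, 174.6) side [212.2 346.7] [104. 333.]
(462, 423.5, 174.6) top [ 85.5 251.6] [ 20. 291.]
(480, 375.5, 106) side [223.7 351.8] [127. 344.]
(480, 375.5, 106) top [128.1 244.3] [172. 265.]
```

```bash
python3 -m creep '[{"tx":0,"ty":2,"tz":30,"wx":0,"wy":0,"wz":0,"gripper":1},{"tx":0,"ty":2,"tz":60,"wx":0,"wy":0,"wz":0,"gripper":1},{"tx":0,"ty":2,"tz":84,"wx":0,"wy":0,"wz":0,"gripper":1},{"tx":0,"ty":2,"tz":95,"wx":0,"wy":0,"wz":0,"gripper":1},{"tx":0,"ty":2,"tz":98,"wx":0,"wy":0,"wz":0,"gripper":1}]' 20 | grep -E 'pos|wrist'
python3 -m creep '[{"tx":0,"ty":0,"tz":0,"wx":0,"wy":0,"wz":0,"gripper":0.2},{"tx":0,"ty":0,"tz":0,"wx":0,"wy":0,"wz":0,"gripper":0.2},{"tx":0,"ty":0,"tz":0,"wx":0,"wy":0,"wz":0,"gripper":0.2},{"tx":0,"ty":0,"tz":0,"wx":0,"wy":0,"wz":0,"gripper":0.2},{"tx":0,"ty":0,"tz":0,"wx":0,"wy":0,"wz":0,"gripper":0.2}]' >/dev/null
python3 -m creep '[{"tx":0,"ty":0,"tz":0,"wx":0,"wy":0,"wz":0,"gripper":0.2},{"tx":0,"ty":0,"tz":0,"wx":0,"wy":0,"wz":0,"gripper":0.2},{"tx":0,"ty":0,"tz":0,"wx":0,"wy":0,"wz":0,"gripper":0.2},{"tx":0,"ty":0,"tz":0,"wx":0,"wy":0,"wz":0,"gripper":0.2},{"tx":0,"ty":0,"tz":0,"wx":0,"wy":0,"wz":0,"gripper":0.2}]'  | grep -E 'pos|force|wid'
python3 -m creep '[{"tx":0,"ty":0,"tz":-6,"wx":0,"wy":0,"wz":0,"gripper":0.2},{"tx":0,"ty":0,"tz":-16,"wx":0,"wy":0,"wz":0,"gripper":0.2},{"tx":0,"ty":0,"tz":-28,"wx":0,"wy":0,"wz":0,"gripper":0.2},{"tx":0,"ty":0,"tz":-38,"wx":0,"wy":0,"wz":0,"gripper":0.2},{"tx":0,"ty":0,"tz":-45,"wx":0,"wy":0,"wz":0,"gripper":0.2}]' 25 >/dev/null
python3 go.py 399 277.5 121
```

```text
position: [479.0, 371.3, 74.6]
wrist_force: [0.3, -0.6, -0.3]
position: [479.6, 373.7, 76.6]
wrist_force: [-0.3, -0.6, 1.5]
gripper_width: 0.467
grasp_force: 20.0
t 22.65 pos [480.2 374.2 123.6] q [ -39.   38.   -2.   98.    2.   43. -114.] w 0.473 F [ 0.3  0.2 -1.2] grip 25.0
tilt [0.0019 0.0016]
tool shift [-108.    65.6    2.3]
```

```bash
python3 -m creep '[{"tx":-6,"ty":4,"tz":0,"wx":0,"wy":0,"wz":0,"gripper":0.2},{"tx":-18,"ty":11,"tz":0,"wx":0,"wy":0,"wz":0,"gripper":0.2},{"tx":-34,"ty":21,"tz":0,"wx":0,"wy":0,"wz":0,"gripper":0.2},{"tx":-52,"ty":32,"tz":0,"wx":0,"wy":0,"wz":0,"gripper":0.2},{"tx":-70,"ty":43,"tz":0,"wx":0,"wy":0,"wz":0,"gripper":0.2}]' >/dev/null
python3 -m creep '[{"tx":-16,"ty":10,"tz":0,"wx":0,"wy":0,"wz":0,"gripper":0.2},{"tx":-28,"ty":16,"tz":0,"wx":0,"wy":0,"wz":0,"gripper":0.2},{"tx":-35,"ty":21,"tz":0,"wx":0,"wy":0,"wz":0,"gripper":0.2},{"tx":-37,"ty":22,"tz":0,"wx":0,"wy":0,"wz":0,"gripper":0.2},{"tx":-37,"ty":22,"tz":0,"wx":0,"wy":0,"wz":0,"gripper":0.2}]' >/dev/null
python3 -m creep '[{"tx":0,"ty":0,"tz":8,"wx":0,"wy":0,"wz":0,"gripper":0.2},{"tx":0,"ty":0,"tz":18,"wx":0,"wy":0,"wz":0,"gripper":0.2},{"tx":0,"ty":0,"tz":25,"wx":0,"wy":0,"wz":0,"gripper":0.2},{"tx":0,"ty":0,"tz":25,"wx":0,"wy":0,"wz":0,"gripper":0.2},{"tx":0,"ty":0,"tz":25,"wx":0,"wy":0,"wz":0,"gripper":0.2}]' >/dev/null
python3 go.py 399 277.5 80.5;python3 - <<'E'
from h import *
s=camera('side');cv2.imwrite('pics/m8.png',cv2.resize(s[230:420,200:390],(500,500))[:,:,::-1])
E
```

```text
t 23.9 pos [398.9 277.9  95.8] q [ -36.   33.   -3.  119.    3.   29. -112.] w 0.464 F [-1.   0.7 -1.2] grip 25.0
tilt [-0.0009 -0.0006]
tool shift [-0.   0.4 15.3]
```

View pics/m8.png

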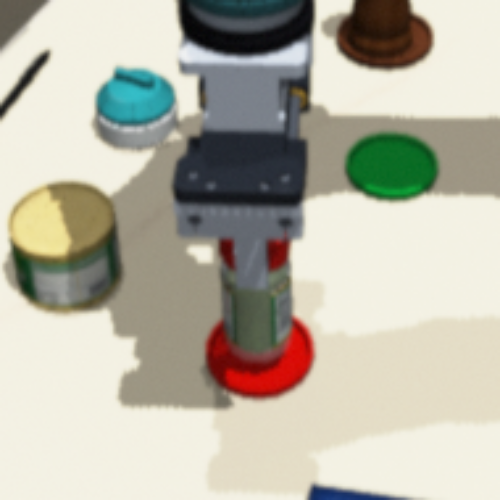

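Jar A (base at about column 258) is centred over its coaster (columns 207–313). I'll lower it.

```bash
python3 -m creep '[{"tx":0,"ty":0,"tz":5,"wx":0,"wy":0,"wz":0,"gripper":0.2},{"tx":0,"ty":0,"tz":10,"wx":0,"wy":0,"wz":0,"gripper":0.2},{"tx":0,"ty":0,"tz":14,"wx":0,"wy":0,"wz":0,"gripper":0.2},{"tx":0,"ty":0,"tz":14,"wx":0,"wy":0,"wz":0,"gripper":0.2},{"tx":0,"ty":0,"tz":14,"wx":0,"wy":0,"wz":0,"gripper":0.2}]'|grep -E 'pos|force'
python3 -m creep '[{"tx":0,"ty":0,"tz":1,"wx":0,"wy":0,"wz":0,"gripper":0.2},{"tx":0,"ty":0,"tz":1,"wx":0,"wy":0,"wz":0,"gripper":0.2},{"tx":0,"ty":0,"tz":1,"wx":0,"wy":0,"wz":0,"gripper":0.2},{"tx":0,"ty":0,"tz":1,"wx":0,"wy":0,"wz":0,"gripper":0.2}]'|grep -E 'pos|force'

```

```text
position: [398.8, 277.6, 82.2]
wrist_force: [-0.2, -0.1, -0.9]
grasp_force: 25.0
position: [399.1, 277.8, 81.6]
wrist_force: [0.3, 0.1, -1.8]
grasp_force: 25.0
```

```bash
python3 -m creep '[{"tx":0,"ty":0,"tz":1,"wx":0,"wy":0,"wz":0,"gripper":0.2},{"tx":0,"ty":0,"tz":1,"wx":0,"wy":0,"wz":0,"gripper":0.2},{"tx":0,"ty":0,"tz":1,"wx":0,"wy":0,"wz":0,"gripper":0.2},{"tx":0,"ty":0,"tz":1,"wx":0,"wy":0,"wz":0,"gripper":0.2}]'|grep -E 'pos|force'
```

```text
position: [399.2, 277.9, 80.6]
wrist_force: [-0.2, -0.1, 0.3]
grasp_force: 25.0
```

Touching (−1.5 to +0.3 N). I'll release, retreat and check the whole scene.

```bash
python3 -m creep '[{"tx":0,"ty":0,"tz":0,"wx":0,"wy":0,"wz":0,"gripper":0.5},{"tx":0,"ty":0,"tz":0,"wx":0,"wy":0,"wz":0,"gripper":0.6},{"tx":0,"ty":0,"tz":0,"wx":0,"wy":0,"wz":0,"gripper":0.9},{"tx":0,"ty":0,"tz":0,"wx":0,"wy":0,"wz":0,"gripper":1},{"tx":0,"ty":0,"tz":0,"wx":0,"wy":0,"wz":0,"gripper":1}]' | grep wid
python3 -m creep '[{"tx":0,"ty":0,"tz":-5,"wx":0,"wy":0,"wz":0,"gripper":1},{"tx":0,"ty":0,"tz":-25,"wx":0,"wy":0,"wz":0,"gripper":1},{"tx":0,"ty":0,"tz":-55,"wx":0,"wy":0,"wz":0,"gripper":1},{"tx":0,"ty":0,"tz":-85,"wx":0,"wy":0,"wz":0,"gripper":1},{"tx":0,"ty":0,"tz":-115,"wx":0,"wy":0,"wz":0,"gripper":1}]' >/dev/null
python3 -m creep '[{"tx":-20,"ty":-30,"tz":0,"wx":0,"wy":0,"wz":0,"gripper":1},{"tx":-35,"ty":-60,"tz":0,"wx":0,"wy":0,"wz":0,"gripper":1},{"tx":-50,"ty":-90,"tz":0,"wx":0,"wy":0,"wz":0,"gripper":1},{"tx":-60,"ty":-120,"tz":0,"wx":0,"wy":0,"wz":0,"gripper":1},{"tx":-60,"ty":-130,"tz":0,"wx":0,"wy":0,"wz":0,"gripper":1}]' >/dev/null
python3 -m creep '[{"tx":0,"ty":0,"tz":0,"wx":0,"wy":0,"wz":0,"gripper":1},{"tx":0,"ty":0,"tz":0,"wx":0,"wy":0,"wz":0,"gripper":1},{"tx":0,"ty":0,"tz":0,"wx":0,"wy":0,"wz":0,"gripper":1}]'
python3 - <<'E'
from h import *
s=camera('side');t=camera('top');cv2.imwrite('pics/m9.png',np.hstack([cv2.resize(s[150:400,200:440],(400,417)),cv2.resize(t[160:330,160:530],(400,417))])[:,:,::-1])
cv2.imwrite('pics/m9.png',np.vstack([t[160:330,160:530],s[150:400,180:550]])[:,:,::-1])
E
```

```text
gripper_width: 0.748
t: 26.53
position: [301.7, 380.0, 195.4]
tool_rot: [[0.948, 0.319, 0.0], [0.319, -0.948, -0.001], [0.0, 0.001, -1.0]]
wrist_force: [-0.6, 0.1, -0.0]
gripper_width: 1.003
grasp_force: 0.0
```

View pics/m9.png

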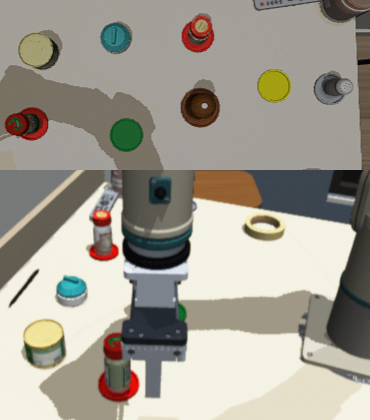

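```bash
python3 -c "
from h import *
print(onz('top',(361,187),106),'want 593 -94');print(onz('top',(177,284.5),106),'want 399 277');print(onz('top',(504,247),90),'want 471 -386')"
```

```text
[592.7 -94.3 106. ] want 593 -94
[398.9 275.2 106. ] want 399 277
[ 469.9 -384.    90. ] want 471 -386
```

All four caps sit within about 3 mm of their coaster centres, and the tin and timer haven't moved. Handing in.

```bash
python3 -c "
from workcell import *
print(job_done())"
```

```text
the job is handed in; nothing more can be done
None
```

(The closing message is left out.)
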